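# Sweep the loose nuts into the counting bay

### The arm

A 7-joint arm with a two-finger parallel gripper is mounted at the origin on the work surface. World frame = base frame: x ahead of the robot, y to its left, z up, the work surface at z = 0. Lengths are in m, angles in rad, forces in N, time in s.
With the tool pointing down it reaches from about 0.4 to 0.875 m from the base axis. Payload 19.3 kg.
Tool frame: the origin (TCP) lies midway between the tips of the shut fingers; the grasp point (between the pads) lies bot.tcp_to_grasp behind it (bot.tcp_to_grasp is the distance from the TCP to the grasp point, in m); z points along the fingers, y is the line along which they close (so a half turn about z gives the same grasp; the last joint's range is limited). The gripper opens to 85 mm and grips with 20 to 120 N. Pads are 22 mm wide; open, the fingers measure 114 mm over their backs; the gripper's body (76 mm by 85 mm) begins 54 mm behind the grasp point. The pads swing forward as they close: fully open they stand 13 mm farther back than shut.
Start: joints at [1.095, 0.521, -0.036, 1.599, 0.021, 1.021, -0.113], TCP at [0.247, -0.574, 0.231] pointing down, gripper open.
Joint ranges: [-2.91, 2.91], [-0.3, 2.13], [-1.5, 1.42], [0.17, 2.43], [-1.26, 4.41], [0.16, 1.93], [-2.52, 2.52]. Speed limits (rad/s): [1.89, 1.89, 2.39, 2.39, 3.01, 3.01, 3.01].

### API

Orientations are given as [roll, pitch, yaw] about the fixed x, y, z axes, in that order (R = Rz(yaw) Ry(pitch) Rx(roll)).
In Python, from workcell import observe, imaging, bot gives the robot as it stands.
- The arm moves only by the tool send_rows, never from a script. Its argument "plan" is text: rows parted by semicolons, each of 7 numbers parted by spaces: the shift along the tool's x, y, z in m, then the turn, a rotation vector about the tool's x, y, z in degrees, then the finger opening in m, from 0 to 0.0854. In form: dx dy dz rx ry rz claw; .... A call has 1 to 10 rows; each row is the pose to reach, as a shift and turn from the pose commanded when the call began, along the tool's axes at that moment; what a row does not reach only later rows make up. A row lasts 1/12 s, in which the tool goes at most 41.7 mm and 7.16 degrees, less where a joint would pass 70% of its speed; a pose out of reach is approached as far as the arm can. A call with a gripper value outside its range is refused whole. The fingers move at their own pace and stop on an object; "grip_force" is the grip in N (left out, the last holds). Time passes only in rows, so rows that repeat a pose let the fingers close. It gives the time, the measured TCP pose, the force, the opening and the grip force at its end, in the units of the state.
- observe(): the state, without advancing time (a new reading comes with each control period).
- imaging.grab_frame(name): name is "scene" or "top"; returns a dict with "color" (480x640x3 uint8, red, green, blue), "fx", "fy", "cx", "cy" (pixels), "eye" and "orientation" of the camera in the world. Camera axes: x right, y down, z forward; pixel columns grow to the right and rows downward; lengths in m; the calibration is good to about 2 mm. A picture is of the moment at which its call begins. There is no depth.
- bot.job_done(): hands the job in; it is judged then, once.
The state is a dict: "clock": time; "qpos": joint angles; "qd": joint speeds; "joint_efforts": joint torques, N m; "position": TCP position; "tool_rot": TCP orientation; "force": force on the tool from outside, world axes, zero at the start; "moment": the same for the moment, N m; "grip_width": finger opening in m; "finger_force": force on a finger pad.
Only numpy, scipy, OpenCV 4.12 (cv2) and the standard library are available. Lean on these libraries where they do the work, as an engineer would, in place of code of your own. Each camera call takes 0.05 s, during which the arm holds its last target. There are 200 camera calls.

### The job

Three brass hex nuts lie loose on the shop counter. Sweep all three along the counter with the fingertips, in through the open mouth of the black three-sided counting bay, until each lies flat and wholly inside it; they must stay on the counter the whole time, so do not pick them up. Leave the padlock and the hinge lying among them, and everything else on the counter, where it is.

Things in the scene. Friction and masses are not known exactly. Their poses are not given: they have to be found in the camera images.
- nut0: One of three like brass hexagon nuts lying flat on the counter: 36 mm across flats, 42 mm across corners, 19 mm high, about 110 g, 24 mm bore. Origin centre of underside, z up. The three nuts, the padlock and the hinge lie in a loose row along x, in any order, 50 mm or more apart in x (centre to centre), to the right (smaller y) of the bay.
- nut1: One of three like brass hexagon nuts lying flat on the counter: 36 mm across flats, 42 mm across corners, 19 mm high, about 110 g, 24 mm bore. Origin centre of underside, z up. The three nuts, the padlock and the hinge lie in a loose row along x, in any order, 50 mm or more apart in x (centre to centre), to the right (smaller y) of the bay.
- nut2: One of three like brass hexagon nuts lying flat on the counter: 36 mm across flats, 42 mm across corners, 19 mm high, about 110 g, 24 mm bore. Origin centre of underside, z up. The three nuts, the padlock and the hinge lie in a loose row along x, in any order, 50 mm or more apart in x (centre to centre), to the right (smaller y) of the bay.
- bay: Counting bay fixed to the counter: three black walls 25 mm high, 5 mm thick, no floor or sill. Inside 220 mm wide (its x) and 130 mm deep (its y). Origin on the counter at the middle of the open mouth; its +y points from mouth to back wall (inner face at y = 130 mm), side walls inside at x = -110 and 110 mm. Mouth faces about world -y, within 0.3 rad. A 3 mm foot strip lies outside, behind it.
- padlock: Bystander among the nuts: brass padlock lying flat, body 40 x 34 mm with a steel shackle, 60 mm long in all and 18 mm high. Origin under the middle of the whole; the shackle points along its +y.
- hinge: Bystander among the nuts: folded dark steel butt hinge lying flat, 27 mm wide (its x), 60 mm long (its y), 9 mm high. Origin under its middle.
- door_knob: Bystander: round brass door knob standing on its rose, 60 mm diameter, 51 mm high, near the robot-side end of the bay's mouth. Origin centre of underside.
- tape_measure: Bystander: yellow tape measure lying flat, 68 x 70 x 34 mm, to the right. Origin centre of underside.
- screwdriver: Bystander: screwdriver 200 mm long lying crosswise beyond the work area, about 30 mm high. Origin under its middle.
- spray_can: Bystander: upright spray can with a red label, 66 mm diameter, 190 mm high, far right. Origin centre of underside.
- screw_jar: Bystander: closed amber glass jar, 70 mm diameter, 90 mm high, to the right. Origin centre of underside.
Not all that is in view belongs to the job. Leave any green or pink look-alike of the nut1 alone. What is shaped like the nut2 but red is not meant.

How it is judged:
By the outcome, as a careful person would: the job done as asked, in the order asked, and still so for the second after the job is handed in, with the robot touching nothing.
It also fails if it takes over 69 s, if anything falls off the work surface, if the arm or the gripper's body presses on something with over 40 N, if the wrist force passes 120 N, or if a joint passes its speed limit or range.

## Working session

There is one attempt and no reset: what is moved stays moved. The work goes in short steps, Python scripts to look and compute and a tool call to move; the robot and the scene stay as the last step left them, time stands still between calls to the robot, and variables do not carry over. Pictures are saved under pics/ and viewed, at most 10 in all, crops included, and the job is handed in when it is done.

Besides the shell and the picture viewer there is one more tool, called after "Call:" as name(argument=value, ...), one argument or row to a line, values as JSON. send_rows: Moves the arm, as the interface text tells. Its arguments: {"type":"object","properties":{"plan":{"type":"string"},"grip_force":{"type":"number"}},"required":["plan"]}

```bash
mkdir -p pics
python3 - <<'E'
from workcell import observe, imaging, bot
import cv2
for n in ("top","scene"):
    f=imaging.grab_frame(n); cv2.imwrite(f"pics/{n}0.png",f["color"][:,:,::-1])
    print(n,[f[k] for k in("fx","fy","cx","cy","eye","orientation")])
s=observe(); print(s["clock"],s["position"],s["tool_rot"],bot.tcp_to_grasp,s["grip_width"])
E
```

```text
top [484.19246778865113, 484.19246778865113, 323.4428080796144, 237.2311014889031, array([ 0.4579409 , -0.15273654,  1.05830657]), array([-2.99335854,  0.00680346, -1.5461057 ])]
scene [441.64940107607777, 441.64940107607777, 313.0738588365967, 239.6629813079754, array([ 1.10424346, -0.13544056,  0.59389967]), array([-2.41069634, -0.01193909,  1.62663243])]
0.1 [ 0.2465608  -0.57398876  0.23078679] [-3.14057154e+00  8.57504261e-05  4.05751072e-01] 0.0187 0.08563441827286089
```

View pics/top0.png

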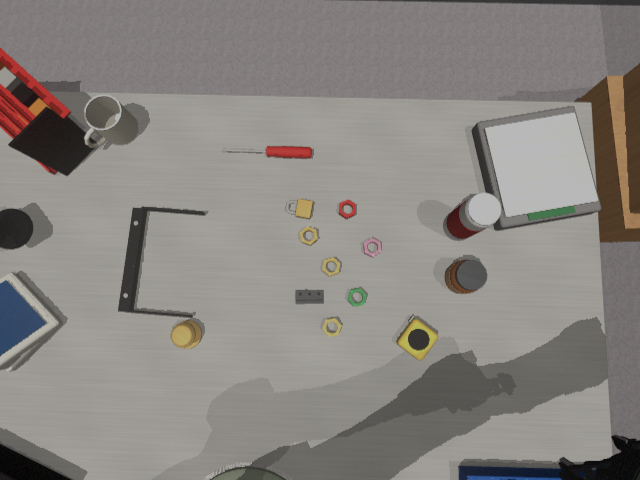

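View pics/scene0.png

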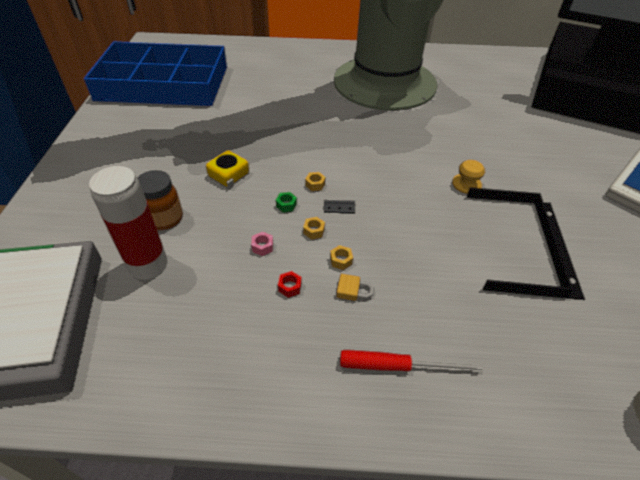

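Top view: the brass nuts are at (309,236), (331,266) and (332,326). The look-alikes are red at (347,209), pink at (372,247) and green at (357,297). The padlock is at (303,209), the hinge at (309,297) and the knob at (186,334). The bay mouth runs from (207,212) to (194,316) and opens to the right (-y). The three brass-coloured ones are the nuts meant; I'll measure them and confirm in a crop.

```bash
cat > h.py <<'E'
from workcell import observe, imaging, bot
import cv2, numpy as np
from scipy.spatial.transform import Rotation as Ro
def ray(f,u,v,z):
    d=Ro.from_euler('xyz',f["orientation"]).apply([(u-f["cx"])/f["fx"],(v-f["cy"])/f["fy"],1])
    e=np.array(f["eye"]); return (e+d*(z-e[2])/d[2])[:2].round(4)
def blobs(f,lo,hi,amin=60):
    m=cv2.inRange(cv2.cvtColor(f["color"],cv2.COLOR_RGB2HSV),lo,hi)
    cs,_=cv2.findContours(m,cv2.RETR_EXTERNAL,cv2.CHAIN_APPROX_NONE)
    return [c for c in cs if cv2.contourArea(c)>amin]
def brass(f):
    for c in blobs(f,(14,70,90),(32,255,255)):
        x,y,w,h=cv2.boundingRect(c)
        print("brass",(x,y,w,h),ray(f,x+(w-1)/2,y+(h-1)/2,.012))
E
python3 - <<'E'
from h import *
f=imaging.grab_frame("top"); brass(f)
for c in blobs(f,(0,0,0),(180,255,75),100):
    r=cv2.minAreaRect(c); x,y,w,h=cv2.boundingRect(c)
    if 100<x<400 and 180<y<340: print("dark",(x,y,w,h),[ray(f,*p,.02) for p in cv2.boxPoints(r)])
for n,p,z in(("wallF",(207,212),.025),("wallN",(194,316),.025),("cornerF",(146,209),.025),("cornerN",(135,312),.025),("green",(357,297),.015),("pink",(372,247),.015),("red",(347,209),.015),("knobtop",(183,334),.05)): print(n,ray(f,*p,z))
a=f["color"][180:345,110:390,::-1]; cv2.imwrite("pics/crop.png",cv2.resize(a,(784,462),interpolation=cv2.INTER_CUBIC))
E
```

```text
brass (171, 320, 31, 29) [0.3991 0.1452]
brass (397, 318, 41, 43) [ 0.401 -0.345]
brass (323, 318, 19, 19) [ 0.4215 -0.1647]
brass (322, 257, 18, 19) [ 0.5514 -0.1586]
brass (300, 227, 18, 18) [ 0.617 -0.109]
brass (295, 199, 18, 20) [ 0.677  -0.0962]
brass (29, 98, 20, 18) [0.9007 0.517 ]
brass (607, 75, 33, 154) [ 0.8234 -0.8062]
dark (118, 207, 87, 111) [array([0.4461, 0.2916]), array([0.6807, 0.2819]), array([0.6637, 0.1203]), array([0.4305, 0.1352])]
wallF [0.6616 0.1131]
wallN [0.4375 0.1271]
cornerF [0.6651 0.2468]
cornerN [0.4428 0.2526]
green [ 0.486  -0.2167]
pink [ 0.5946 -0.2477]
red [ 0.6774 -0.192 ]
knobtop [0.4011 0.1405]
```

View pics/crop.png

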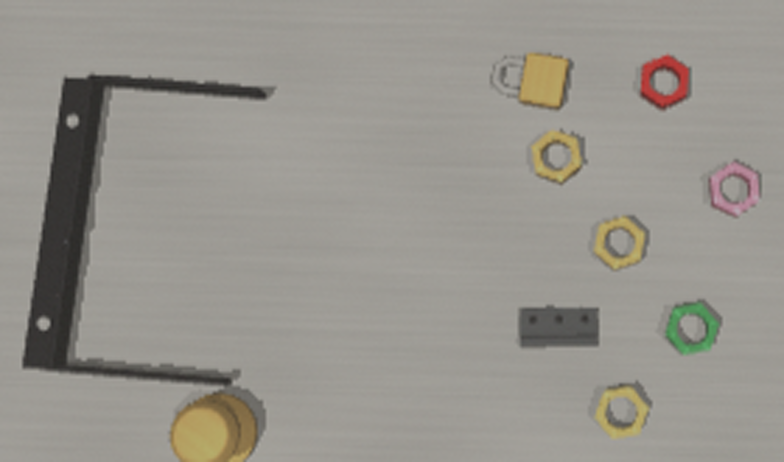

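The crop confirms it: the three brass nuts are at crop (557,156), (620,242) and (622,410), and the red, pink and green ones are decoys. I'll push with the fingers 20 mm apart, working along +y. The farthest nut (A) goes first.

Call:
send_rows(
  plan="0.504 -0.234 0.10 0 0 -66.75 0.02;0.504 -0.234 0.10 0 0 -66.75 0.02;0.504 -0.234 0.10 0 0 -66.75 0.02;0.504 -0.234 0.10 0 0 -66.75 0.02;0.504 -0.234 0.10 0 0 -66.75 0.02;0.504 -0.234 0.10 0 0 -66.75 0.02;0.504 -0.234 0.10 0 0 -66.75 0.02;0.504 -0.234 0.10 0 0 -66.75 0.02;0.504 -0.234 0.10 0 0 -66.75 0.02;0.504 -0.234 0.10 0 0 -66.75 0.02",
)

```text
clock: 0.98
position: [0.5211, -0.2672, 0.1571]
tool_rot: [-3.142, -0.0, 1.578]
force: [0.9, -0.4, 0.2]
grip_width: 0.0202
finger_force: 0.0
```

Call:
send_rows(
  plan="0.107 0.096 0.03 0 0 0 0.02;0.107 0.096 0.03 0 0 0 0.02;0.107 0.096 0.03 0 0 0 0.02;0.107 0.096 0.03 0 0 0 0.02;0.107 0.096 0.03 0 0 0 0.02;0.107 0.096 0.03 0 0 0 0.02;0.107 0.096 0.03 0 0 0 0.02",
)

```text
clock: 1.57
position: [0.6158, -0.1625, 0.1273]
tool_rot: [-3.141, 0.0, 1.57]
force: [0.9, 0.1, 0.0]
grip_width: 0.0196
finger_force: 0.0
```

Call:
send_rows(
  plan="0 0.001 0.04 0 0 0 0.02;0 0.001 0.08 0 0 0 0.02;0 0.001 0.1 0 0 0 0.02;0 0.001 0.11 0 0 0 0.02;0 0.001 0.117 0 0 0 0.02;0 0.001 0.121 0 0 0 0.02;0 0.001 0.121 0 0 0 0.02",
)

```text
clock: 2.15
position: [0.6176, -0.1623, 0.0071]
tool_rot: [3.141, 0.0, 1.57]
force: [0.2, 0.7, 0.2]
grip_width: 0.0198
finger_force: 0.0
```

Call:
send_rows(
  plan="0.012 0 0 0 0 0 0.02;0.022 0 0 0 0 0 0.02;0.030 0 0 0 0 0 0.02;0.04 0 0 0 0 0 0.02;0.05 0 0 0 0 0 0.02;0.062 0 0 0 0 0 0.02;0.074 0 0 0 0 0 0.02;0.086 0 0 0 0 0 0.02;0.098 0 0 0 0 0 0.02;0.105 0 0 0 0 0 0.02",
)

```text
clock: 2.98
position: [0.6173, -0.0543, 0.0065]
tool_rot: [-3.142, -0.001, 1.572]
force: [1.0, -1.3, 0.8]
grip_width: 0.02
finger_force: 0.8
```

Run:
```python
from h import *
f=imaging.grab_frame("scene"); cv2.imwrite("pics/s1.png",f["color"][:,:,::-1]); brass(f)
```

```text
brass (336, 273, 25, 28) [ 0.6808 -0.0956]
brass (380, 247, 21, 24) [ 0.6174 -0.024 ]
brass (303, 216, 22, 24) [ 0.5533 -0.1585]
brass (152, 209, 25, 17) [ 0.5452 -0.4352]
brass (305, 171, 21, 21) [ 0.4246 -0.1626]
brass (452, 159, 33, 34) [0.3856 0.1491]
brass (206, 150, 43, 37) [ 0.3965 -0.3459]
```

View pics/s1.png

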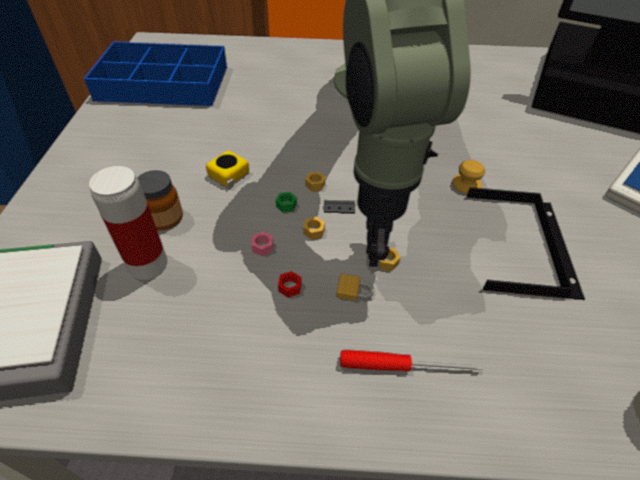

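The scene view shows the nut at (390,259), centred ahead of the fingers, and the padlock at (349,287) undisturbed. I'll keep pushing.

Call:
send_rows(
  plan="0.010 0 0 0 0 0 0.02;0.022 0 0 0 0 0 0.02;0.034 0 0 0 0 0 0.02;0.046 0 0 0 0 0 0.02;0.058 0 0 0 0 0 0.02;0.07 0 0 0 0 0 0.02;0.082 0 0 0 0 0 0.02;0.094 0 0 0 0 0 0.02;0.106 0 0 0 0 0 0.02;0.118 0 0 0 0 0 0.02",
)

```text
clock: 3.87
position: [0.6172, 0.0625, 0.0065]
tool_rot: [-3.142, -0.0, 1.571]
force: [-0.3, 0.3, -0.5]
grip_width: 0.0199
finger_force: 0.3
```

Call:
send_rows(
  plan="0.012 0 0 0 0 0 0.02;0.024 0 0 0 0 0 0.02;0.036 0 0 0 0 0 0.02;0.048 0 0 0 0 0 0.02;0.06 0 0 0 0 0 0.02;0.072 0 0 0 0 0 0.02;0.082 0 0 0 0 0 0.02;0.09 0 0 0 0 0 0.02;0.095 0 0 0 0 0 0.02;0.095 0 0 0 0 0 0.02",
)

```text
clock: 4.7
position: [0.6172, 0.1577, 0.0065]
tool_rot: [3.141, -0.001, 1.572]
force: [0.2, -1.2, 0.5]
grip_width: 0.0199
finger_force: 0.0
```

Run:
```python
from h import *
f=imaging.grab_frame("scene"); brass(f)
s=observe();print(s["position"],s["force"])
```

```text
brass (336, 273, 25, 28) [ 0.6808 -0.0956]
brass (507, 265, 20, 13) [0.6307 0.1864]
brass (303, 216, 23, 23) [ 0.552  -0.1577]
brass (305, 171, 21, 21) [ 0.4246 -0.1626]
brass (452, 159, 34, 34) [0.3856 0.1502]
brass (205, 150, 44, 36) [ 0.3949 -0.3473]
[0.61729947 0.15662924 0.00649924] [-0.34882315  0.92579431  0.12856752]
```

Call:
send_rows(
  plan="-0.006 0 0 0 0 0 0.02;-0.008 0 -0.04 0 0 0 0.02;-0.02 0 -0.08 0 0 0 0.02;-0.06 -0.01 -0.08 0 0 0 0.02;-0.364 -0.065 -0.08 0 0 0 0.02;-0.364 -0.065 -0.08 0 0 0 0.02;-0.364 -0.065 -0.08 0 0 0 0.02;-0.364 -0.065 -0.08 0 0 0 0.02;-0.364 -0.065 -0.08 0 0 0 0.02;-0.364 -0.065 -0.08 0 0 0 0.02",
)

```text
clock: 5.58
position: [0.5615, -0.153, 0.0867]
tool_rot: [-3.142, 0.001, 1.569]
force: [0.5, -0.6, -0.3]
grip_width: 0.0199
finger_force: 0.0
```

Run:
```python
from h import *
s=observe();print(s["position"],s["tool_rot"]); f=imaging.grab_frame("top"); brass(f)
```

```text
[ 0.56151414 -0.15304845  0.08666993] [-3.14155936e+00  5.73894956e-04  1.56938985e+00]
brass (171, 320, 31, 29) [0.3991 0.1452]
brass (398, 318, 40, 43) [ 0.401  -0.3461]
brass (446, 271, 16, 22) [ 0.5243 -0.4239]
brass (600, 231, 40, 11) [ 0.6319 -0.7859]
brass (166, 225, 20, 18) [0.6146 0.1827]
brass (29, 98, 19, 18) [0.9006 0.5182]
brass (595, 75, 45, 164) [ 0.8115 -0.7921]
```

Nut A is at (0.615, 0.183), well inside the bay. Next is nut B.

Call:
send_rows(
  plan="-0.03 -0.008 0 0 0 0 0.02;-0.055 -0.009 0 0 0 0 0.02;-0.055 -0.009 0 0 0 0 0.02;-0.055 -0.009 0.03 0 0 0 0.02;-0.055 -0.009 0.05 0 0 0 0.02;-0.055 -0.009 0.065 0 0 0 0.02;-0.055 -0.009 0.075 0 0 0 0.02;-0.055 -0.009 0.08 0 0 0 0.02;-0.055 -0.009 0.08 0 0 0 0.02",
)

```text
clock: 6.38
position: [0.5533, -0.2049, 0.0058]
tool_rot: [-3.14, -0.0, 1.57]
force: [-0.1, -0.1, -1.2]
grip_width: 0.0199
finger_force: 0.0
```

Call:
send_rows(
  plan="0.008 0 0 0 0 0 0.02;0.016 0 0 0 0 0 0.02;0.024 0 0 0 0 0 0.02;0.034 0 0 0 0 0 0.02;0.046 0 0 0 0 0 0.02;0.058 0 0 0 0 0 0.02;0.07 0 0 0 0 0 0.02;0.082 0 0 0 0 0 0.02;0.094 0 0 0 0 0 0.02;0.106 0 0 0 0 0 0.02",
)

```text
clock: 7.22
position: [0.5537, -0.0974, 0.0065]
tool_rot: [-3.142, -0.0, 1.571]
force: [-0.6, -2.4, 2.7]
grip_width: 0.0199
finger_force: 1.0
```

Run:
```python
from h import *
s=observe();print(s["position"],s["tool_rot"]); f=imaging.grab_frame("scene"); brass(f)
```

```text
[ 0.55374619 -0.09742162  0.00652772] [-3.14158692e+00 -4.38000936e-06  1.57097432e+00]
brass (336, 274, 25, 27) [ 0.6818 -0.0955]
brass (502, 252, 26, 26) [0.6167 0.1866]
brass (353, 219, 21, 23) [ 0.5535 -0.0688]
brass (305, 171, 21, 20) [ 0.4231 -0.1627]
brass (452, 159, 34, 34) [0.3856 0.1502]
brass (206, 150, 43, 36) [ 0.3949 -0.3462]
```

Call:
send_rows(
  plan="0.012 0 0 0 0 0 0.02;0.024 0 0 0 0 0 0.02;0.036 0 0 0 0 0 0.02;0.048 0 0 0 0 0 0.02;0.06 0 0 0 0 0 0.02;0.073 0 0 0 0 0 0.02;0.086 0 0 0 0 0 0.02;0.1 0 0 0 0 0 0.02;0.114 0 0 0 0 0 0.02;0.128 0 0 0 0 0 0.02",
)

```text
clock: 8.1
position: [0.5536, 0.0307, 0.0065]
tool_rot: [-3.141, -0.0, 1.571]
force: [-0.3, -1.3, 1.2]
grip_width: 0.02
finger_force: 0.5
```

Call:
send_rows(
  plan="0.014 0 0 0 0 0 0.02;0.028 0 0 0 0 0 0.02;0.042 0 0 0 0 0 0.02;0.056 0 0 0 0 0 0.02;0.07 0 0 0 0 0 0.02;0.084 0 0 0 0 0 0.02;0.098 0 0 0 0 0 0.02;0.11 0 0 0 0 0 0.02;0.119 0 0 0 0 0 0.02;0.124 0 0 0 0 0 0.02",
)

```text
clock: 8.93
position: [0.5535, 0.1549, 0.0065]
tool_rot: [-3.141, -0.0, 1.572]
force: [0.2, -0.7, -0.1]
grip_width: 0.02
finger_force: 0.5
```

Run:
```python
from h import *
s=observe();print(s["position"],s["tool_rot"]); f=imaging.grab_frame("scene"); brass(f)
```

```text
[0.55349879 0.15491153 0.00646243] [-3.14146770e+00 -4.08889295e-04  1.57202550e+00]
brass (336, 273, 25, 28) [ 0.6808 -0.0956]
brass (503, 252, 25, 26) [0.6167 0.1874]
brass (499, 234, 17, 15) [0.5632 0.1865]
brass (305, 171, 21, 20) [ 0.4231 -0.1627]
brass (452, 159, 34, 34) [0.3856 0.1502]
brass (206, 150, 43, 36) [ 0.3949 -0.3462]
```

Call:
send_rows(
  plan="-0.006 0 0 0 0 0 0.02;-0.008 0 -0.04 0 0 0 0.02;-0.02 0 -0.08 0 0 0 0.02;-0.06 -0.02 -0.08 0 0 0 0.02;-0.37 -0.132 -0.08 0 0 0 0.02;-0.37 -0.132 -0.08 0 0 0 0.02;-0.37 -0.132 -0.08 0 0 0 0.02;-0.37 -0.132 -0.08 0 0 0 0.02;-0.37 -0.132 -0.08 0 0 0 0.02;-0.37 -0.132 -0.08 0 0 0 0.02",
)

```text
clock: 9.82
position: [0.4483, -0.1419, 0.0866]
tool_rot: [-3.142, 0.001, 1.569]
force: [2.3, -0.8, 0.8]
grip_width: 0.0198
finger_force: 0.0
```

Call:
send_rows(
  plan="-0.04 -0.014 0 0 0 0 0.02;-0.07 -0.025 0 0 0 0 0.02;-0.073 -0.026 0 0 0 0 0.02;-0.073 -0.026 0.03 0 0 0 0.02;-0.073 -0.026 0.05 0 0 0 0.02;-0.073 -0.026 0.065 0 0 0 0.02;-0.073 -0.026 0.075 0 0 0 0.02;-0.073 -0.026 0.08 0 0 0 0.02;-0.073 -0.026 0.08 0 0 0 0.02",
)

```text
clock: 10.57
position: [0.4234, -0.2121, 0.0059]
tool_rot: [-3.14, -0.0, 1.57]
force: [0.5, -0.0, 1.1]
grip_width: 0.02
finger_force: 0.0
```

Run:
```python
from h import *
f=imaging.grab_frame("top"); brass(f)
```

```text
brass (171, 320, 31, 29) [0.3991 0.1452]
brass (413, 319, 25, 42) [ 0.4004 -0.3619]
brass (164, 253, 21, 19) [0.5519 0.1815]
brass (166, 225, 19, 18) [0.6145 0.1838]
brass (295, 199, 18, 20) [ 0.677  -0.0962]
brass (29, 98, 20, 18) [0.9007 0.517 ]
brass (607, 75, 33, 154) [ 0.8234 -0.8062]
```

Call:
send_rows(
  plan="0.01 0 0 0 0 0 0.02;0.018 0 0 0 0 0 0.02;0.027 0 0 0 0 0 0.02;0.04 0 0 0 0 0 0.02;0.054 0 0 0 0 0 0.02;0.07 0 0 0 0 0 0.02;0.086 0 0 0 0 0 0.02;0.104 0 0 0 0 0 0.02;0.12 0 0 0 0 0 0.02;0.132 0 0 0 0 0 0.02",
)

```text
clock: 11.45
position: [0.4241, -0.0779, 0.007]
tool_rot: [3.141, -0.0, 1.572]
force: [-0.2, -0.8, 0.4]
grip_width: 0.0202
finger_force: 0.7
```

Call:
send_rows(
  plan="0.008 0 0 0 0 0 0.02;0.013 0 0 0 0 0 0.02;0.015 0 0 0 0 0 0.02",
)

```text
clock: 11.7
position: [0.4241, -0.0643, 0.0067]
tool_rot: [3.141, 0.0, 1.572]
force: [1.3, -2.2, 1.0]
grip_width: 0.02
finger_force: 1.0
```

Run:
```python
from h import *
s=observe();print(s["position"],s["tool_rot"]); f=imaging.grab_frame("scene"); brass(f)
```

```text
[ 0.42407774 -0.06426741  0.0067492 ] [3.14118369e+00 3.95500697e-05 1.57182442e+00]
brass (336, 273, 25, 26) [ 0.6788 -0.0956]
brass (502, 252, 26, 26) [0.6167 0.1866]
brass (493, 226, 24, 19) [0.5488 0.1854]
brass (370, 174, 18, 20) [ 0.4234 -0.0353]
brass (452, 159, 34, 34) [0.3856 0.1502]
brass (206, 150, 43, 36) [ 0.3949 -0.3462]
```

Call:
send_rows(
  plan="-0.012 0 0 0 0 0 0.02;-0.012 -0.005 0 0 0 7 0.02;-0.011 -0.01 0 0 0 14 0.02;-0.010 -0.015 0 0 0 21 0.02;-0.009 -0.02 0 0 0 28 0.02;-0.009 -0.02 0 0 0 28 0.02",
)

```text
clock: 12.25
position: [0.403, -0.0744, 0.0065]
tool_rot: [-3.141, 0.001, 1.075]
force: [1.0, 0.8, 0.6]
grip_width: 0.0197
finger_force: 0.0
```

Run:
```python
from h import *
s=observe();print(s["position"],s["tool_rot"]); f=imaging.grab_frame("scene"); brass(f)
```

```text
[ 0.40302434 -0.07443075  0.00650183] [-3.14095051e+00  6.13981663e-04  1.07502612e+00]
brass (336, 273, 25, 25) [ 0.6778 -0.0956]
brass (503, 252, 25, 23) [0.6133 0.1882]
brass (493, 226, 24, 22) [0.5525 0.1846]
brass (454, 179, 29, 14) [0.417  0.1436]
brass (368, 174, 21, 16) [ 0.4173 -0.036 ]
brass (459, 159, 27, 19) [0.3605 0.1619]
brass (206, 150, 43, 35) [ 0.3932 -0.3465]
```

Call:
send_rows(
  plan="0.008 0 0 0 0 0 0.02;0.015 0 0 0 0 0 0.02;0.023 0 0 0 0 0 0.02;0.032 0 0 0 0 0 0.02;0.042 0 0 0 0 0 0.02;0.053 0 0 0 0 0 0.02;0.064 0 0 0 0 0 0.02;0.075 0 0 0 0 0 0.02;0.085 0 0 0 0 0 0.02;0.092 0 0 0 0 0 0.02",
)

```text
clock: 13.13
position: [0.4478, 0.0087, 0.0065]
tool_rot: [3.141, -0.0, 1.083]
force: [-0.3, -1.0, -0.2]
grip_width: 0.0198
finger_force: 0.5
```

Call:
send_rows(
  plan="0.009 0 0 0 0 0 0.02;0.019 0 0 0 0 0 0.02;0.029 0 0 0 0 0 0.02;0.039 0 0 0 0 0 0.02;0.048 0 0 0 0 0 0.02;0.054 0 0 0 0 0 0.02;0.057 0 0 0 0 0 0.02",
)

```text
clock: 13.72
position: [0.4744, 0.0585, 0.0065]
tool_rot: [3.141, -0.0, 1.083]
force: [-0.3, -0.5, -0.2]
grip_width: 0.0199
finger_force: 0.6
```

Run:
```python
from h import *
s=observe();print(s["position"],s["tool_rot"]); f=imaging.grab_frame("scene"); brass(f)
cv2.imwrite("pics/s2.png",f["color"][:,:,::-1])
```

```text
[0.47437221 0.05851563 0.00648844] [ 3.14148382e+00 -3.11820927e-04  1.08290894e+00]
brass (336, 273, 25, 28) [ 0.6808 -0.0956]
brass (502, 252, 26, 26) [0.6167 0.1866]
brass (494, 226, 23, 22) [0.5524 0.1855]
brass (433, 198, 21, 21) [0.4858 0.0843]
brass (452, 159, 34, 34) [0.3856 0.1502]
brass (206, 150, 43, 36) [ 0.3949 -0.3462]
```

View pics/s2.png

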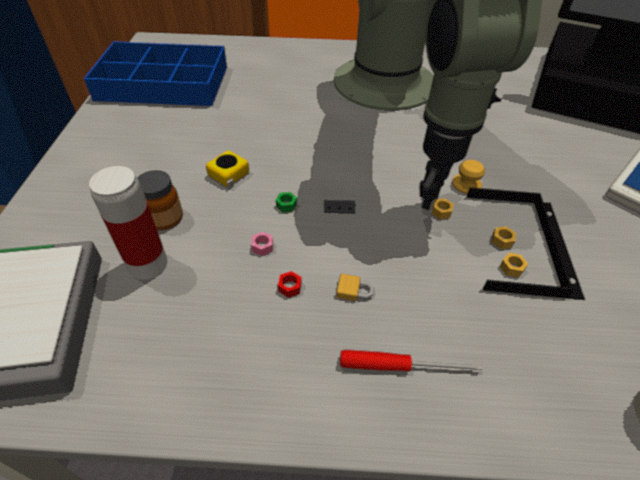

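Nut C is at (443,209), just outside the mouth, and its path clears the knob at (470,175). I'll turn the tool back square to the mouth and push the nut in.

Call:
send_rows(
  plan="-0.012 0 0 0 0 0 0.02;-0.012 0.005 0 0 0 -7 0.02;-0.011 0.01 0 0 0 -14 0.02;-0.010 0.015 0 0 0 -21 0.02;-0.009 0.019 0 0 0 -28 0.02;-0.009 0.019 0 0 0 -28 0.02;-0.009 0.019 0 0 0 -28 0.02",
)

```text
clock: 14.35
position: [0.486, 0.0396, 0.0064]
tool_rot: [-3.141, -0.0, 1.566]
force: [0.4, 0.6, 0.3]
grip_width: 0.0203
finger_force: 0.0
```

Call:
send_rows(
  plan="0.007 0 0 0 0 0 0.02;0.014 0 0 0 0 0 0.02;0.022 0 0 0 0 0 0.02;0.032 0 0 0 0 0 0.02;0.043 0 0 0 0 0 0.02;0.054 0 0 0 0 0 0.02;0.065 0 0 0 0 0 0.02;0.074 0 0 0 0 0 0.02;0.082 0 0 0 0 0 0.02;0.088 0 0 0 0 0 0.02",
)

```text
clock: 15.18
position: [0.4864, 0.1298, 0.0065]
tool_rot: [-3.142, -0.0, 1.571]
force: [0.2, -0.7, -0.1]
grip_width: 0.0203
finger_force: 0.4
```

Run:
```python
from h import *
s=observe();print(s["position"],s["tool_rot"]); f=imaging.grab_frame("scene"); brass(f)
```

```text
[0.48638862 0.12983087 0.00647306] [-3.14155624e+00 -1.36656985e-04  1.57140025e+00]
brass (336, 273, 25, 27) [ 0.6798 -0.0956]
brass (502, 252, 26, 26) [0.6167 0.1866]
brass (494, 226, 23, 22) [0.5524 0.1855]
brass (477, 204, 17, 17) [0.4913 0.1623]
brass (452, 173, 13, 19) [0.4076 0.1253]
brass (206, 150, 43, 36) [ 0.3949 -0.3462]
```

Now push 25 mm more, back off, lift and pull away clear.

Call:
send_rows(
  plan="0.009 0 0 0 0 0 0.02;0.018 0 0 0 0 0 0.02;0.024 0 0 0 0 0 0.02;0.026 0 0 0 0 0 0.02;0.026 0 0 0 0 0 0.02;0.020 0 0 0 0 0 0.02;0.016 0 -0.03 0 0 0 0.02;0.016 0 -0.07 0 0 0 0.02;0.016 0 -0.11 0 0 0 0.02;0.01 0 -0.15 0 0 0 0.02",
)

```text
clock: 16.07
position: [0.486, 0.1383, 0.1582]
tool_rot: [-3.141, -0.0, 1.571]
force: [0.5, 0.5, -0.1]
grip_width: 0.0205
finger_force: 0.0
```

Call:
send_rows(
  plan="-0.04 0 0 0 0 0 0.02;-0.08 0 0 0 0 0 0.02;-0.12 0 0 0 0 0 0.02;-0.16 0 0 0 0 0 0.02;-0.2 0 0 0 0 0 0.02;-0.24 0 0 0 0 0 0.02;-0.28 0 0 0 0 0 0.02;-0.28 0 0 0 0 0 0.02;-0.28 0 0 0 0 0 0.02;-0.28 0 0 0 0 0 0.02",
)

```text
clock: 16.9
position: [0.486, -0.1418, 0.1564]
tool_rot: [-3.141, -0.0, 1.57]
force: [-0.5, 0.5, -0.2]
grip_width: 0.0199
finger_force: 0.0
```

Run:
```python
from h import *
s=observe();print(s["clock"],s["position"],s["force"]); f=imaging.grab_frame("top"); brass(f)
g=imaging.grab_frame("scene"); brass(g)
cv2.imwrite("pics/t3.png",f["color"][:,:,::-1])
```

```text
16.9 [ 0.48597598 -0.14180084  0.1563743 ] [-0.47685315  0.54214732 -0.19953896]
brass (171, 320, 31, 29) [0.3991 0.1452]
brass (398, 318, 40, 43) [ 0.401  -0.3461]
brass (162, 284, 21, 19) [0.4849 0.1811]
brass (164, 253, 21, 19) [0.5519 0.1815]
brass (166, 225, 20, 18) [0.6146 0.1827]
brass (295, 199, 18, 20) [ 0.677  -0.0962]
brass (29, 98, 20, 18) [0.9007 0.517 ]
brass (607, 76, 33, 155) [ 0.82   -0.8059]
brass (336, 273, 25, 25) [ 0.6778 -0.0956]
brass (502, 252, 26, 26) [0.6167 0.1866]
brass (493, 226, 24, 22) [0.5525 0.1846]
brass (486, 200, 22, 21) [0.4844 0.1853]
brass (454, 179, 29, 14) [0.417  0.1436]
brass (459, 159, 27, 19) [0.3605 0.1619]
brass (206, 150, 43, 35) [ 0.3932 -0.3465]
```

View pics/t3.png

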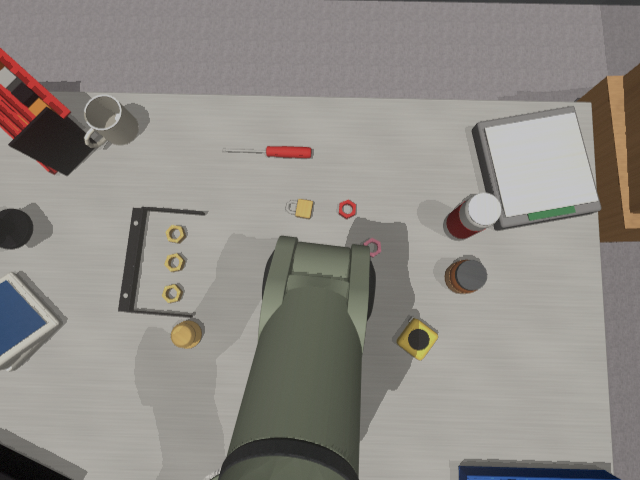

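The top view shows all three nuts flat and well inside the bay at (176,234), (175,263) and (172,293). The padlock and knob haven't moved, and the arm is clear.

```bash
python3 -c "
from workcell import bot
print(bot.job_done())"
```

```text
the job is handed in; nothing more can be done
None
```

All three brass nuts were swept flat along the counter and lie wholly inside the counting bay. Nothing else was seen to move in the camera checks, though the arm hid the hinge in the last one. I handed the job in at about 17 s of the 69 s allowed; no verdict came back.

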